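# Put the joiner's tools back on their shadow pads

## Task

Clear up the bench: lay each of the four loose tools (drill battery, hole saw, try square, spirit level) on the plywood pad whose green silhouette has its shape, the same way up as it lies now, covering the silhouette and turned to match it. The try square must lie with its blade on the blade of the silhouette; the battery and the level may go either way round. Do not shift or knock over the cordless drill or the glue bottle.

Things in the scene. Friction and masses are not known exactly. Their poses are not given: they have to be found in the camera images.
- battery: Slide-on battery pack of a cordless tool: yellow block with a black upper part and a narrower black rail on top. 55 mm in x, 90 mm in y (long axis), straight sides to 45 mm height, the rail (34 x 60 mm) reaches 55 mm. About 0.42 kg. Loose, lies on the bench at x 0.41 to 0.45 m in one of four places side by side. Origin: centre of the underside; z up.
- holesaw: Hole saw standing teeth down: red cup with bright steel rims, 50 mm diameter, 42 mm tall, with a dark hub (22 mm diameter, to 52 mm height) and a thin shank (9 mm, to 64 mm height) in the middle of its top. About 0.16 kg. Loose. Origin: centre of the underside; z is its axis, up; round, so its yaw does not matter.
- square: L-shaped try square lying flat: brown wooden stock 90 mm long (x -55 to +35 mm), 18 mm wide (y -9 to +9), 20 mm tall; steel blade 4 mm thick, flat on the bench, from the stock's -x end along +y (x -55 to -29, to y = 109 mm). About 0.15 kg. Loose. Origin: underside of the stock, mid-width, a good place to grip (fingers closing along y); z up.
- level: Torpedo spirit level standing on its edge: orange bar with black ends and green vials, 22 mm in x, 180 mm in y (long axis), 40 mm tall. About 0.20 kg. Loose. Origin: centre of the underside; z up.
- pad_battery: Place of the battery. Fixed pale plywood pad, 8 mm thick, flat, with a thin dark green painted silhouette on top. Origin: centre of its underside. Pad 90 mm in x, 125 mm in y; silhouette a rectangle of 59 x 94 mm, long along y, centred on the pad.
- pad_holesaw: Place of the hole saw. Fixed pale plywood pad, 8 mm thick, flat, with a thin dark green painted silhouette on top. Origin: centre of its underside. Pad 85 x 85 mm; silhouette a disc of 55 mm diameter, centred on the pad.
- pad_square: Place of the try square. Fixed pale plywood pad, 8 mm thick, flat, with a thin dark green painted silhouette on top. Origin: centre of its underside. Pad 115 mm in x, 145 mm in y; silhouette an L like the tool's. When home, the square's axes point as the pad's and its origin is at x = +10, y = -50 mm in the pad's frame: stock along the -y edge, blade to +y along the -x side.
- pad_level: Place of the spirit level. Fixed pale plywood pad, 8 mm thick, flat, with a thin dark green painted silhouette on top. Origin: centre of its underside. Pad 55 mm in x, 205 mm in y; silhouette a strip of 26 x 184 mm, long along y, centred on the pad.
- drill: Bystander, leave alone: loose yellow and black cordless drill lying on its side beyond the pads, 250 mm long with its bit, 200 mm deep, 60 mm tall, 1.5 kg. Origin: at bench level under the motor housing; the bit points along its y, the handle and its own battery along its x (away from the robot).
- glue: Bystander, leave alone: white glue bottle with a yellow band and an orange nozzle, 60 mm diameter, 155 mm tall, standing at the robot's right end of the work, loose. Origin: centre of the underside.
Not all that is in view belongs to the job. Several things look just like the holesaw: the one meant starts farthest to the robot's left.

How it is judged:
By the outcome, as a careful person would: the job done as asked, in the order asked, and still so for the second after the job is handed in, with the robot touching nothing.
It also fails if it takes over 112 s, if anything falls off the work surface, if the arm or the gripper's body presses on something with over 40 N, if the wrist force passes 120 N, or if a joint passes its speed limit or range.

## Robot

A 6-joint arm with a two-finger parallel gripper is mounted at the origin on the work surface. World frame = base frame: x ahead of the robot, y to its left, z up, the work surface at z = 0. Lengths are in mm, angles in degrees, forces in N, time in s.
With the tool pointing down it reaches from about 350 to 925 mm from the base axis. Payload 6.4 kg.
Tool frame: the origin (TCP) lies midway between the tips of the shut fingers; the grasp point (between the pads) lies manip.pinch_z behind it (manip.pinch_z is the distance from the TCP to the grasp point, in mm); y points along the fingers, x is the direction in which the jaws open and shut, and the axes are right-handed (so a half turn about y gives the same grasp; the last joint's range is limited). The gripper opens to 85 mm and grips with 20 to 120 N. Pads are 22 mm wide; open, the fingers measure 114 mm over their backs; the gripper's body (76 mm by 85 mm) begins 54 mm behind the grasp point. The pads swing forward as they close: fully open they stand 13 mm farther back than shut.
Start: joints at [53.967, 14.043, 89.255, -0, 76.702, -9.975], TCP at [285.533, 583.939, 196.29] pointing down, gripper open.
Joint ranges: [-179.41, 179.41], [-58.25, 129.5], [7.25, 145.43], [-54.29, 234.29], [11.92, 165.04], [-157.13, 157.13]. Speed limits (degrees/s): [147.25, 147.25, 180, 180, 180, 180].

## Interface

Orientations are given as a 3x3 rotation matrix whose columns are the frame's x, y, z axes.
In Python, from station import observe, snapshot, workorder, manip gives the robot as it stands. The module is installed in compiled form; this text tells all that it offers.
- The arm moves only by the shell command python3 -m jog 'ROWS'. ROWS is text: rows parted by semicolons, each of 5 numbers parted by spaces: the finger opening in cm, from 0 to 8.54, then the shift along the world's x, y, z in cm, then the turn about the world's z in degrees. In form: gripper x y z twist; .... A call has 1 to 12 rows; each row is the pose to reach, as a shift and turn from the pose commanded when the call began; what a row does not reach only later rows make up. A row lasts 1/12 s, in which the tool goes at most 41.7 mm and 7.16 degrees, less where a joint would pass 70% of its speed; a pose out of reach is approached as far as the arm can. A call with a gripper value outside its range is refused whole. The fingers move at their own pace and stop on an object; the grip force is fixed at half the most. Time passes only in rows, so rows that repeat a pose let the fingers close. It gives the time, the measured TCP pose, the force and the opening at its end, in the units of the state.
- observe(): the state, without advancing time (a new reading comes with each control period).
- snapshot(name): name is "scene" or "top" or "wrist"; returns a dict with "image" (420x560x3 uint8, red, green, blue), "depth" (420x560 float32, mm along the optical axis (not along the pixel's ray), 0 where there is no reading), "camera_matrix" (3x3 intrinsics, pixels), "camera_from_world" (4x4, takes a point from world to camera coordinates); the wrist camera has in their place "mount" (4x4, takes a point from camera to tool coordinates, whose origin is the TCP and whose axes are the tool frame's). Camera axes: x right, y down, z forward; pixel columns grow to the right and rows downward; lengths in mm; the calibration is good to about 2 mm. A picture is of the moment at which its call begins: read the wrist's pose just before it.
- workorder.sign_off(): hands the job in, once; it reports no verdict.
The state is a dict: "time": time; "q": joint angles; "qvel": joint speeds; "tau": joint torques, N m; "ee_pos": TCP position; "ee_rot": TCP orientation; "wrist_force": force on the tool from outside, world axes, zero at the start; "moment": the same for the moment, N m; "finger_gap": opening from 0.0 (shut) to 1.0 (fully open).
Only numpy, scipy, OpenCV 4.12 (cv2) and the standard library are available. Lean on these libraries where they do the work, as an engineer would, in place of code of your own. Each camera call takes 0.05 s, during which the arm holds its last target. There are 200 camera calls.

## Working session

There is one attempt and no reset: what is moved stays moved. The work goes in short steps, Python scripts to look and compute and a shell command to move; the robot and the scene stay as the last step left them, time stands still between calls to the robot, and variables do not carry over. Pictures are saved under pics/ and viewed, about 12 in all and at most 16, crops included, and the job is handed in when it is done.

```bash
mkdir -p pics; cat > h.py <<'E'
import numpy as np, cv2
from station import observe, snapshot, workorder, manip
def save(n,f,crop=None,s=1):
    d=snapshot(n); im=d["image"][:,:,::-1]; np.savez('pics/'+f+'.npz',**d)
    if crop: a,b,c,e=crop; im=im[b:e,a:c]
    if s!=1: im=cv2.resize(im,None,fx=s,fy=s,interpolation=cv2.INTER_CUBIC)
    cv2.imwrite('pics/'+f+'.png',im); return d
def W(d,u,v,z=None):
    K=np.array(d["camera_matrix"]);T=np.linalg.inv(np.array(d["camera_from_world"]))
    r=np.linalg.inv(K)@[u,v,1]
    if z is None: p=r*d["depth"][int(v),int(u)]; return T[:3,:3]@p+T[:3,3]
    r=T[:3,:3]@r; return T[:3,3]+r*(z-T[2,3])/r[2]
E
python3 - <<'E'
from h import *
o=observe(); print(o, manip.pinch_z)
save("top","top0",s=1.4); save("scene","sc0",s=1.4)
E
```

```text
{'time': 0.0, 'q': array([ 5.39669992e+01,  1.40827494e+01,  8.93259473e+01, -1.35903823e-03,
        7.67015743e+01, -9.97584109e+00]), 'qvel': array([-0.00972964,  0.14202572, -0.00951047, -0.00046956,  0.01482382,
        0.05403091]), 'tau': array([ 1.94019973e-03, -4.29521763e+01, -3.26123893e+01, -1.53937918e-06,
        5.46040043e-03,  3.94465175e-06]), 'ee_pos': array([285.15471089, 583.41027962, 195.18595614]), 'ee_rot': array([[ 4.39261609e-01, -1.11347487e-03, -8.98358502e-01],
       [ 8.98357184e-01, -1.56995301e-03,  4.39262911e-01],
       [-1.89948885e-03, -9.99998148e-01,  3.10678060e-04]]), 'wrist_force': array([ 0.08808839, -0.82444001, -0.14459155]), 'moment': array([-0.03276006, -0.00440102, -0.02118228]), 'finger_gap': 1.0003143164945052} 18.700000000000003
```

View pics/top0.png

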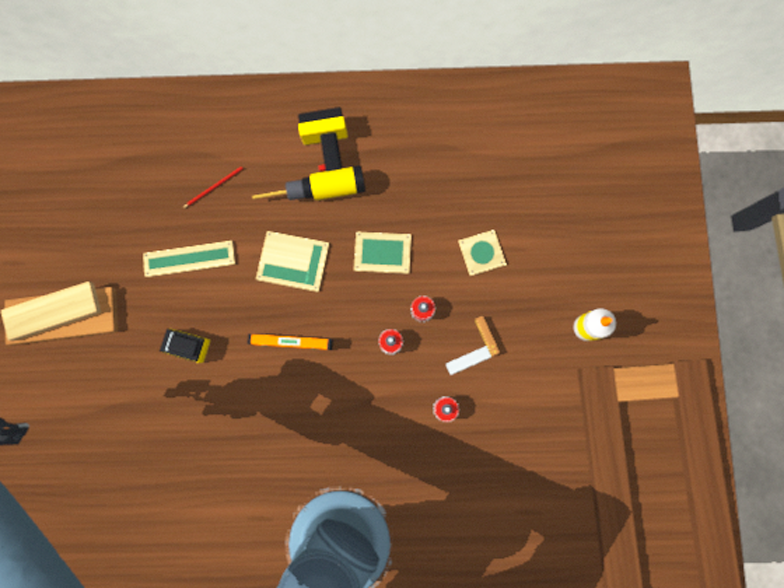

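View pics/sc0.png

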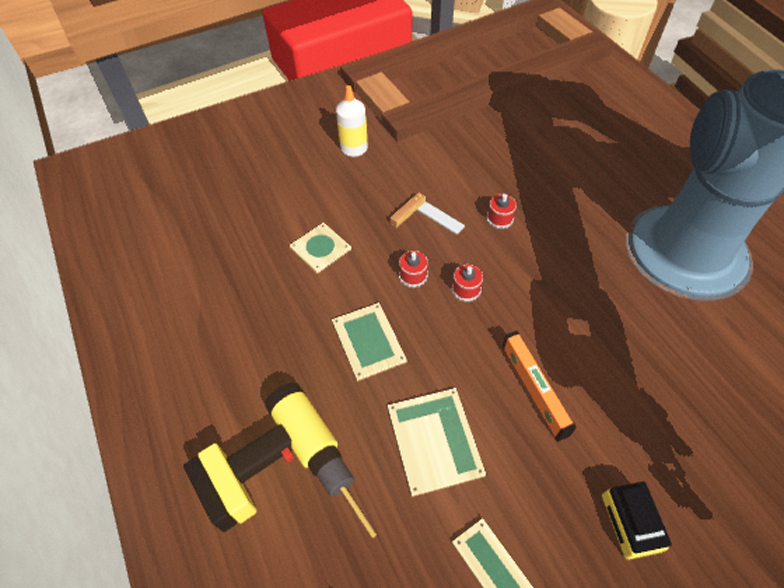

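```bash
cat > m.py <<'E'
from h import *
d=dict(np.load('pics/top0.npz')); im=d["image"]; hsv=cv2.cvtColor(im,cv2.COLOR_RGB2HSV)
def blobs(name,lo,hi,z,amin=40):
    m=cv2.inRange(hsv,lo,hi)
    for c in cv2.findContours(m,cv2.RETR_EXTERNAL,cv2.CHAIN_APPROX_NONE)[0]:
        a=cv2.contourArea(c)
        if a<amin: continue
        p=np.array([W(d,u,v,z)[:2] for u,v in c[:,0]],np.float32)
        r=cv2.minAreaRect(p); u,v=c[:,0].mean(0)
        print(name,'px',(u*1.4).round(),(v*1.4).round(),'c',np.round(r[0],1),'wh',np.round(r[1],1),'ang',round(r[2],1),'z',W(d,u,v)[2].round())
blobs('green',(65,60,50),(90,255,200),8)
blobs('pad',(15,40,180),(35,140,255),8)
blobs('red',(0,180,90),(4,255,255),42); 
blobs('orange',(8,190,200),(18,255,255),40)
blobs('steel',(0,0,190),(180,40,255),4)
blobs('black',(0,0,0),(180,120,45),45)
E
python3 m.py; python3 - <<'E'
from h import *
d=dict(np.load('pics/top0.npz'))
# ortho at z=8, 0.5px/mm*... up=x, left=y
xs=np.arange(720,320,-1);ys=np.arange(380,-320,-1)
X,Y=np.meshgrid(xs,ys,indexing='ij')
P=np.stack([X,Y,np.full_like(X,8),np.ones_like(X)],-1)@np.array(d["camera_from_world"]).T
q=P[...,:3]@np.array(d["camera_matrix"]).T; q=(q[...,:2]/q[...,2:]).astype(np.float32)
o=cv2.remap(d["image"],q[...,0].copy(),q[...,1].copy(),cv2.INTER_CUBIC)[:,:,::-1]
cv2.imwrite('pics/orth.png',o)
E
```

```text
green px 188.0 258.0 c [627.6 338. ] wh [ 21.4 177.7] ang 6.8 z 10.0
green px 297.0 268.0 c [615.  101.2] wh [117.9  89.2] ang 77.5 z 4.0
green px 482.0 252.0 c [ 622.8 -332.2] wh [47.7 45.5] ang 88.4 z 9.0
green px 382.0 252.0 c [ 629.8 -104.2] wh [90.  54.9] ang 85.5 z 10.0
pad px 48.0 310.0 c [515.8 652.5] wh [ 74.7 208.5] ang 17.4 z 47.0
pad px 188.0 258.0 c [627.1 339. ] wh [ 57.7 207.5] ang 6.8 z 10.0
pad px 382.0 252.0 c [ 629.5 -103.7] wh [127.3  92.6] ang 85.5 z 10.0
pad px 292.0 261.0 c [614.9 101.5] wh [147.7 117.6] ang 77.6 z 10.0
pad px 482.0 252.0 c [ 622.7 -330.3] wh [87.5 88. ] ang 15.7 z 10.0
red px 446.0 409.0 c [ 276.3 -235.5] wh [41.8 41. ] ang 88.6 z 63.0
red px 391.0 340.0 c [ 425.4 -118.4] wh [39.5 42.5] ang 88.5 z 63.0
red px 423.0 307.0 c [ 496.9 -192. ] wh [42.8 43.2] ang 88.3 z 68.0
red px 214.0 186.0 c [786.4 271.4] wh [  8.4 143.1] ang 34.0 z 10.0
steel px 765.0 574.0 c [ -79.5 -887.7] wh [80.4 49.6] ang 88.8 z -750.0
steel px 468.0 360.0 c [ 380.7 -289.3] wh [27.  99.1] ang 21.9 z 7.0
steel px 597.0 323.0 c [ 455.  -579.3] wh [61.1 56.4] ang 4.1 z 122.0
steel px 742.0 135.0 c [ 882.5 -948. ] wh [ 66.8 201.5] ang 0.2 z -747.0
steel px 405.0 39.0 c [1117.4 -127.3] wh [1914.7  285.6] ang 88.1 z -153.0
black px 10.0 432.0 c [247.1 697.2] wh [62.7 45.2] ang 69.6 z 326.0
```

View pics/orth.png

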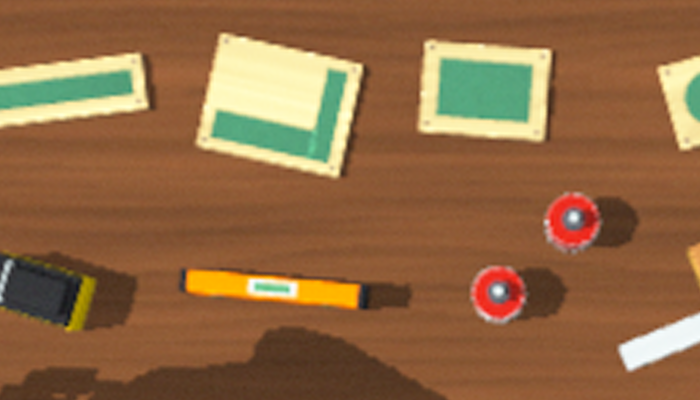

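```bash
cat >> h.py <<'E'
def cloud(d,o=None):
    K=np.array(d["camera_matrix"]);D=d["depth"];v,u=np.mgrid[:D.shape[0],:D.shape[1]]
    p=np.stack([(u-K[0,2])/K[0,0]*D,(v-K[1,2])/K[1,1]*D,D],-1)
    if o is None: T=np.linalg.inv(np.array(d["camera_from_world"]))
    else:
        E=np.eye(4);E[:3,:3]=o["ee_rot"];E[:3,3]=o["ee_pos"];T=E@np.array(d["mount"])
    return p@T[:3,:3].T+T[:3,3], D>0
def tops(d,o,zlo,zhi,box,amin=80):
    P,ok=cloud(d,o); x0,x1,y0,y1=box
    m=(ok&(P[...,2]>zlo)&(P[...,2]<zhi)&(P[...,0]>x0)&(P[...,0]<x1)&(P[...,1]>y0)&(P[...,1]<y1)).astype(np.uint8)
    n,L,S,_=cv2.connectedComponentsWithStats(m)
    for i in range(1,n):
        if S[i,4]<amin: continue
        q=P[L==i]; r=cv2.minAreaRect(q[:,:2].astype(np.float32))
        print('c',np.round(r[0],1),'wh',np.round(r[1],1),'ang',round(r[2],1),'medz',np.median(q[:,2]).round(1),'n',S[i,4])
E
python3 - <<'E'
from h import *
d=dict(np.load('pics/top0.npz'))
tops(d,None,28,80,(330,700,-400,500),40)
P,ok=cloud(d);b=ok&(P[...,0]>380)&(P[...,0]<560)&(P[...,1]>-50)&(P[...,1]<250);print('bench z',np.median(P[b][:,2]))
E
```

```text
c [ 496.8 -189. ] wh [49.  49.3] ang 88.1 medz 43.1 n 218
c [428.3 335.7] wh [89.  54.7] ang 73.8 medz 48.1 n 531
c [ 425.3 -117. ] wh [48.6 49. ] ang 1.0 medz 43.2 n 225
c [430.5 103.7] wh [181.9  22.7] ang 84.8 medz 40.3 n 438
bench z 0.762746181422699
```

```bash
python3 -m jog '8.54 3 -4 0 -7;8.54 6 -8 0 -14;8.54 9 -12 0 -21;8.54 12 -16 0 -28;8.54 14.5 -20 0 -35;8.54 14.5 -24.5 0 -42;8.54 14.5 -24.5 0 -49;8.54 14.5 -24.5 0 -56;8.54 14.5 -24.5 0 -63;8.54 14.5 -24.5 0 -70;8.54 14.5 -24.5 0 -77;8.54 14.5 -24.5 0 -77'
python3 -c "
from h import *
save('wrist','w1',s=1.2)"
```

```text
time: 1.1
ee_pos: [430.3, 338.6, 195.9]
ee_rot: [[0.974, -0.001, 0.228], [-0.228, -0.0, 0.974], [-0.001, -1.0, -0.0]]
wrist_force: [-0.4, -0.4, 0.1]
finger_gap: 0.999
```

View pics/w1.png

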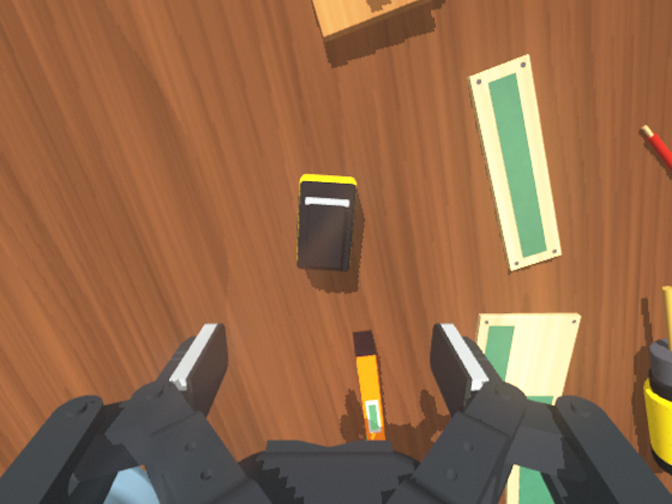

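```bash
cat >> h.py <<'E'
def pads(d,o,amin=300):
    P,ok=cloud(d,o); hsv=cv2.cvtColor(d["image"],cv2.COLOR_RGB2HSV)
    m=cv2.inRange(hsv,(65,60,50),(90,255,200))*((P[...,2]<16)&ok)
    n,L,S,_=cv2.connectedComponentsWithStats(m.astype(np.uint8))
    for i in range(1,n):
        if S[i,4]<amin: continue
        q=P[L==i]; r=cv2.minAreaRect(q[:,:2].astype(np.float32))
        print('green c',np.round(r[0],1),'wh',np.round(r[1],1),'ang',round(r[2],1),'z',np.median(q[:,2]).round(1))
E
python3 - <<'E'
from h import *
o=observe();d=dict(np.load('pics/w1.npz'))
tops(d,o,28,70,(330,700,-200,500),300); tops(d,o,50,70,(330,700,-200,500),100); pads(d,o)
E
```

```text
c [426.2 333.8] wh [88.  54.9] ang 73.4 medz 46.7 n 3479
c [431.2 126.7] wh [127.5  23.1] ang 85.4 medz 40.2 n 1294
c [424.1 327.1] wh [60.3 34. ] ang 73.3 medz 54.8 n 1576
green c [626.4 337.1] wh [ 25.4 181.4] ang 7.4 z 8.5
green c [588.3 128.2] wh [75.  28.3] ang 78.7 z 8.8
green c [625.9 -98. ] wh [77.1 47. ] ang 85.4 z 9.0
```

```bash
python3 -m jog '8.54 -0.35 -0.45 -4 -3;8.54 -0.35 -0.45 -8 -3;8.54 -0.35 -0.45 -12 -3;8.54 -0.35 -0.45 -16 -3;8.54 -0.35 -0.45 -18.4 -3;8.54 -0.35 -0.45 -18.4 -3;8.54 -0.35 -0.45 -18.4 -3;4 -0.35 -0.45 -18.4 -3;4 -0.35 -0.45 -18.4 -3;4 -0.35 -0.45 -18.4 -3;4 -0.35 -0.45 -18.4 -3;4 -0.35 -0.45 -18.4 -3'
```

```text
time: 2.15
ee_pos: [427.7, 334.8, 13.4]
ee_rot: [[0.961, 0.002, 0.276], [-0.276, 0.001, 0.961], [0.002, -1.0, 0.001]]
wrist_force: [0.0, -0.8, 0.3]
finger_gap: 0.467
```

```bash
python3 -c "
from h import *
save('wrist','w2',s=1.2); print(observe()['finger_gap'],observe()['ee_pos'])"
```

```text
0.4671007663223997 [427.53513389 334.71437551  13.1230832 ]
```

View pics/w2.png

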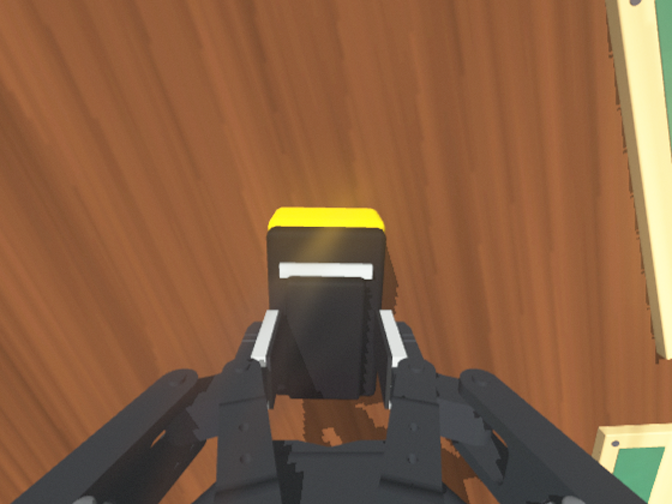

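```bash
python3 -m jog '2 0 0 0 0;2 0 0 0 0;2 0 0 0 0;2 0 0 4 0;2 0 0 8 0;2 2 -3 11 0;2 5 -6 11 1;2 7 -9 11 2;2 9 -12 11 3;2 9 -15 11 4;2 9 -18 11 5;2 9 -18 11 5'; python3 -m jog '2 1 -4 0 1;2 2 -8 0 2;2 3 -12 0 3;2 4 -16 0 4;2 5 -19 0 5;2 6 -22 0 6;2 7 -24 0 6.5;2 7 -24 0 6.5;2 7 -24 0 6.5'
python3 - <<'E'
from h import *
o=observe();d=save('wrist','w3',s=1.2); pads(d,o); tops(d,o,50,180,(300,800,-300,200))
E
```

```text
time: 3.2
ee_pos: [516.5, 150.0, 120.9]
ee_rot: [[0.981, -0.003, 0.196], [-0.196, -0.002, 0.981], [-0.002, -1.0, -0.003]]
wrist_force: [0.4, -0.1, -3.3]
finger_gap: 0.372
time: 3.95
ee_pos: [586.6, -86.0, 121.2]
ee_rot: [[0.997, -0.002, 0.081], [-0.081, 0.001, 0.997], [-0.002, -1.0, 0.001]]
wrist_force: [0.2, -0.0, -3.5]
finger_gap: 0.369
green c [604.6  58.1] wh [38.7 92.5] ang 77.4 z 8.3
green c [ 640.9 -108. ] wh [92.9 32.4] ang 85.5 z 8.5
c [778.7  -7.9] wh [ 43.  124.5] ang 0.5 medz 57.6 n 8789
c [586.8 -86.2] wh [87.6 59.1] ang 85.5 medz 161.7 n 14079
c [ 423.5 -121.2] wh [21.6 21.6] ang 41.3 medz 52.2 n 457
```

View pics/w3.png

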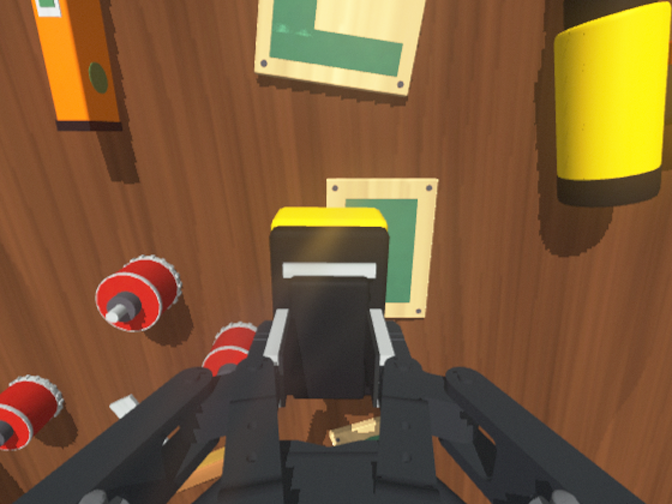

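```bash
python3 -m jog '2 4.1 -2.05 0 0;2 4.1 -2.05 -4 0;2 4.1 -2.05 -7 0;2 4.1 -2.05 -9 0;2 4.1 -2.05 -9.9 0;2 4.1 -2.05 -9.95 0;2 4.1 -2.05 -9.95 0;2 4.1 -2.05 -9.95 0'; python3 -m jog '5 0 0 0 0;8.54 0 0 0 0;8.54 0 0 0 0;8.54 0 0 0 0;8.54 0 0 2 0;8.54 0 0 6 0;8.54 0 0 10 0;8.54 0 0 14 0;8.54 -1 0 18 0;8.54 -3 0 18 0;8.54 -6 0 18 0;8.54 -6 0 18 0'
python3 - <<'E'
from h import *
o=observe();d=save('wrist','w4',s=1.2); pads(d,o,60); tops(d,o,40,75,(300,700,-300,200))
P,ok=cloud(d,o);hsv=cv2.cvtColor(d["image"],cv2.COLOR_RGB2HSV)
m=cv2.inRange(hsv,(15,30,150),(35,150,255)).astype(bool)&ok&(abs(P[...,2]-8.5)<4)&(P[...,1]<-20)&(P[...,1]>-200)&(P[...,0]>560)&(P[...,0]<700)
print(cv2.minAreaRect(P[m][:,:2].astype(np.float32)))
E
```

```text
time: 4.67
ee_pos: [628.3, -105.2, 23.3]
ee_rot: [[0.997, 0.001, 0.078], [-0.078, -0.0, 0.997], [0.001, -1.0, -0.0]]
wrist_force: [0.2, 0.7, -3.2]
finger_gap: 0.373
time: 5.67
ee_pos: [564.4, -105.4, 202.6]
ee_rot: [[0.997, -0.002, 0.08], [-0.08, 0.0, 0.997], [-0.002, -1.0, 0.0]]
wrist_force: [-0.4, 0.7, -1.4]
finger_gap: 1.0
green c [604.9  58.9] wh [40.  92.1] ang 77.3 z 8.3
green c [ 621.3 -332.6] wh [51.3 50. ] ang 23.0 z 8.7
c [426.   80.7] wh [13.5 19.2] ang 85.9 medz 40.8 n 169
c [422.7  14.7] wh [12.6 17.3] ang 85.0 medz 40.6 n 98
c [ 628.8 -106.8] wh [85.6 52.3] ang 85.2 medz 55.6 n 3482
c [ 422.9 -122.1] wh [50.8 50.6] ang 30.4 medz 42.0 n 1376
c [ 493.4 -194.3] wh [50.8 49.7] ang 82.9 medz 42.2 n 1154
((627.8565673828125, -107.28453063964844), (124.3865737915039, 90.27168273925781), 85.4561767578125)
```

View pics/w4.png

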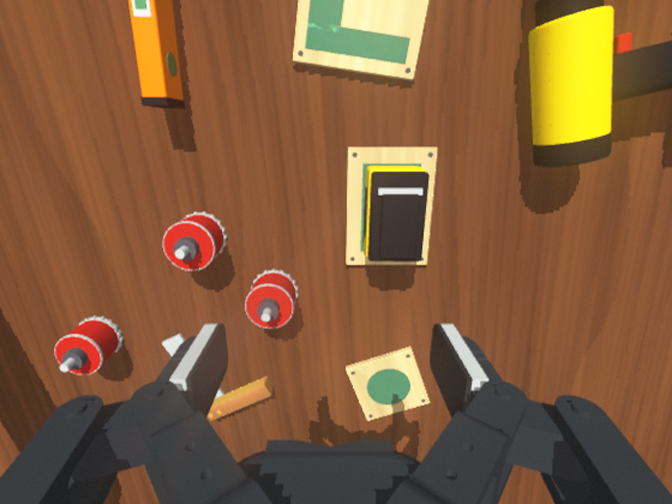

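```bash
python3 -m jog '8.54 -4 0 0 0;8.54 -8 0 0 0;8.54 -12 -1 0 0;8.54 -14.1 -1.5 -2 0;8.54 -14.1 -1.5 -6 0;8.54 -14.1 -1.5 -8 0;8.54 -14.1 -1.5 -8 0'
python3 - <<'E'
from h import *
o=observe();print(o['ee_pos']);d=save('wrist','w5',s=1.2); tops(d,o,35,48,(300,700,-300,200));tops(d,o,48,75,(300,700,-300,200),40)
E
```

```text
time: 6.3
ee_pos: [424.2, -119.7, 118.7]
ee_rot: [[0.997, -0.007, 0.08], [-0.08, 0.004, 0.997], [-0.007, -1.0, 0.004]]
wrist_force: [-0.3, 1.2, 0.1]
finger_gap: 0.998
[ 424.2086003  -119.67545002  118.670713  ]
c [420.8  23.7] wh [30.3 22.3] ang 84.7 medz 39.6 n 1393
c [610.5 -95.6] wh [101.1  46.2] ang 55.8 medz 39.2 n 1383
c [ 423.  -121.8] wh [50.8 50.3] ang 83.2 medz 41.7 n 1930
c [ 491.  -192.5] wh [51.3 45.1] ang 51.7 medz 41.8 n 1335
c [ 628.  -107.2] wh [85.  53.2] ang 85.5 medz 58.2 n 6658
c [ 422.8 -121.7] wh [21.6 21.8] ang 80.7 medz 52.1 n 508
c [ 490.  -192.8] wh [22.1 14.6] ang 67.6 medz 52.2 n 343
```

```bash
python3 -m jog '8.54 -0.1 -0.15 -4 0;8.54 -0.1 -0.15 -8 0;8.54 -0.1 -0.15 -10.5 0;8.54 -0.1 -0.15 -10.5 0;8.54 -0.1 -0.15 -10.5 0;3 -0.1 -0.15 -10.5 0;3 -0.1 -0.15 -10.5 0;3 -0.1 -0.15 -10.5 0;3 -0.1 -0.15 -10.5 0;3 -0.1 -0.15 -10.5 0;3 -0.1 -0.15 -10.5 0'; python3 -m jog '3 0 0 3 0;3 0 0 7 0;3 0 0 11 0;3 2.5 -3 11 0;3 5 -6 11 0;3 7.5 -9 11 0;3 10 -12 11 0;3 12.5 -14 11 0;3 15 -16 11 0;3 16 -17 11 0;3 16 -17 11 0;3 16 -17 11 0'
python3 - <<'E'
from h import *
o=observe();print(o['ee_pos']);d=save('wrist','w6',s=1.2); pads(d,o);tops(d,o,100,200,(500,700,-400,-200))
E
```

```text
time: 7.27
ee_pos: [426.3, -122.7, 18.3]
ee_rot: [[0.997, 0.001, 0.079], [-0.079, -0.0, 0.997], [0.001, -1.0, -0.0]]
wrist_force: [-0.3, 0.9, 0.3]
finger_gap: 0.351
time: 8.27
ee_pos: [585.8, -292.5, 127.2]
ee_rot: [[0.997, -0.001, 0.08], [-0.08, 0.001, 0.997], [-0.001, -1.0, 0.001]]
wrist_force: [-0.6, 0.6, 0.2]
finger_gap: 0.354
[ 585.76655259 -292.50917091  127.20223342]
c [ 564.1 -292.8] wh [23.8 13.9] ang 85.7 medz 186.4 n 1417
c [ 607.5 -296.2] wh [23.6 14. ] ang 85.1 medz 186.0 n 1411
```

View pics/w6.png

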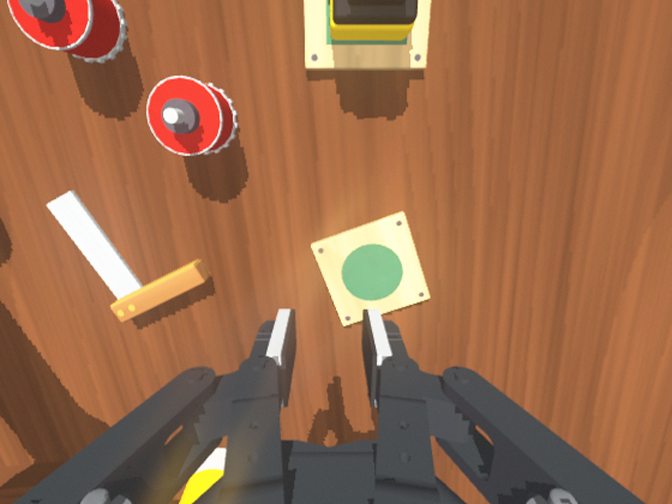

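```bash
python3 -m jog '8.54 -2.5 3 0 0;8.54 -5 6 0 0;8.54 -7.5 9 0 0;8.54 -10 12 0 0;8.54 -12.5 14 0 0;8.54 -15 16 0 0;8.54 -16 17 0 0;8.54 -16 17 0 0;8.54 -16 17 0 0'
python3 - <<'E'
from h import *
o=observe();print(o['ee_pos']);d=save('wrist','w7',s=1.2); tops(d,o,35,48,(300,560,-300,200));tops(d,o,48,75,(300,560,-300,200),40)
d=dict(np.load('pics/w6.npz'));print(np.array(d['mount']).round(2))
E
```

```text
time: 9.07
ee_pos: [425.4, -121.8, 127.9]
ee_rot: [[0.997, 0.001, 0.079], [-0.079, -0.001, 0.997], [0.001, -1.0, -0.001]]
wrist_force: [-0.0, -0.2, -0.0]
finger_gap: 1.001
[ 425.4057461  -121.81216021  127.8704525 ]
c [420.9  23.7] wh [30.1 22.2] ang 85.3 medz 39.6 n 1280
c [ 422.7 -121.7] wh [50.4 50.6] ang 5.0 medz 41.7 n 1829
c [ 492.3 -193.4] wh [51.3 49. ] ang 50.1 medz 41.8 n 1388
c [ 422.8 -121.8] wh [22.3 20.6] ang 85.7 medz 52.0 n 479
c [ 493.2 -193.5] wh [21.5 20.6] ang 21.2 medz 52.2 n 406
[[ 1.0000e+00  0.0000e+00  0.0000e+00  1.5000e-01]
 [-0.0000e+00 -3.2000e-01  9.5000e-01 -1.7716e+02]
 [ 0.0000e+00 -9.5000e-01 -3.2000e-01  8.1580e+01]
 [ 0.0000e+00  0.0000e+00  0.0000e+00  1.0000e+00]]
```

```bash
python3 -m jog '8.54 -0.25 0 -4 0;8.54 -0.25 0 -8 0;8.54 -0.25 0 -11.5 0;8.54 -0.25 0 -11.5 0;8.54 -0.25 0 -11.5 0;0 -0.25 0 -11.5 0;0 -0.25 0 -11.5 0;0 -0.25 0 -11.5 0;0 -0.25 0 -11.5 0;0 -0.25 0 -11.5 0;0 -0.25 0 -11.5 0;0 -0.25 0 -11.5 0'; python3 -m jog '0 0 0 0 0;0 0 0 3 0;0 0 0 7 0;0 2.5 -3 11 0;0 5 -6 11 0;0 7.5 -9 11 0;0 10 -12 11 0;0 12.5 -14 11 0;0 15 -16 11 0;0 16 -17 11 0;0 16 -17 11 0;0 16 -17 11 0'
python3 - <<'E'
from h import *
o=observe();print(o['ee_pos']);d=save('wrist','w8',s=1.2); tops(d,o,100,200,(500,700,-400,-200))
P,ok=cloud(d,o);hsv=cv2.cvtColor(d["image"],cv2.COLOR_RGB2HSV);print(hsv[225,308],P[225,308])
m=cv2.inRange(hsv,(55,40,50),(90,255,220)).astype(bool)&ok&(P[...,1]<-260)&(P[...,2]<16);print(m.sum())
p=P[m][:,:2];print(p.mean(0),cv2.minAreaRect(p.astype(np.float32)))
E
```

```text
time: 10.12
ee_pos: [424.0, -123.0, 14.0]
ee_rot: [[0.997, 0.0, 0.079], [-0.079, -0.001, 0.997], [0.001, -1.0, -0.001]]
wrist_force: [-3.3, 0.8, 7.9]
finger_gap: 0.204
time: 11.12
ee_pos: [583.1, -292.4, 122.0]
ee_rot: [[0.997, -0.001, 0.08], [-0.08, 0.001, 0.997], [-0.001, -1.0, 0.001]]
wrist_force: [0.2, 0.2, -2.4]
finger_gap: 0.2
[ 583.12778015 -292.37794812  121.97246077]
c [ 583.5 -288.6] wh [48.7 51.7] ang 36.5 medz 151.1 n 8969
[ 15  48 216] [ 606.89559967 -286.4758591   112.92611603]
1032
[ 631.11211304 -330.11645558] ((632.6286010742188, -329.78875732421875), (29.385522842407227, 52.9833984375), 16.877910614013672)
```

View pics/w8.png

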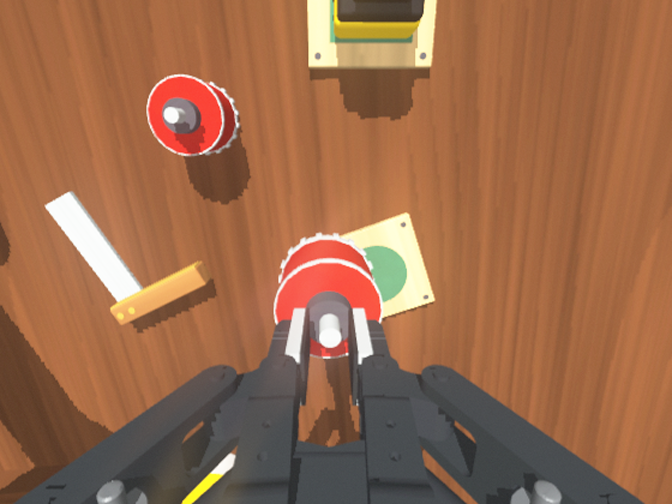

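```bash
python3 - <<'E'
from h import *
o=observe();d=dict(np.load('pics/w8.npz'));P,ok=cloud(d,o);print(d['camera_matrix'][0,0])
for n,(u,v) in dict(rimL=(282,300),rimR=(374,300),rimfront=(328,265),toothfront=(325,241),hub=(328,300),shank=(330,322),padLtip=(298,315),padLtop=(290,355),padRtip=(360,315),padRtop=(366,355),rimback=(328,350)).items(): print(n,P[int(v/1.2),int(u/1.2)].round(1))
E
```

```text
298.3361251626894
rimL [ 562.3 -282.3  150.5]
rimR [ 604.2 -286.2  149.4]
rimfront [ 584.6 -266.5  150.1]
toothfront [ 582.6 -265.8  114.9]
hub [ 583.6 -279.6  159.4]
shank [ 584.1 -286.1  166.6]
padLtip [ 570.7 -282.5  165.1]
padLtop [ 570.2 -282.2  193.6]
padRtip [ 596.8 -284.1  165.8]
padRtop [ 596.6 -284.6  193.2]
rimback [ 581.1 -310.6  149.8]
```

```bash
python3 - <<'E'
from h import *
o=observe()
for f,e in (('w6',[585.8,-292.5,127.2]),('w4',[564.4,-105.4,202.6]),('w8',o['ee_pos'])):
    o2=dict(o);o2['ee_pos']=np.array(e);d=dict(np.load(f'pics/{f}.npz'));P,ok=cloud(d,o2)
    Q=(P-np.array(e))@np.array(o['ee_rot']);  # tool coords, y down
    m=ok&(np.abs(Q[...,2])<14)&(Q[...,1]<5)&(Q[...,1]>-100)
    for s in (-1,1):
        q=Q[m&(s*Q[...,0]>6)]; k=q[q[:,1]>-80]; 
        if len(k): print(f,s,'n',len(k),'lowest y',np.percentile(k[:,1],[98,99.8]).round(1),'x of lowest',np.median(k[k[:,1]>np.percentile(k[:,1],95)],0).round(1))
E
```

```text
w6 -1 n 1864 lowest y [-39.8 -35.7] x of lowest [-15.  -40.5   4.9]
w6 1 n 1873 lowest y [-39.5 -35.8] x of lowest [ 15.2 -40.    4.7]
w4 -1 n 2038 lowest y [-49.7 -48.1] x of lowest [-42.6 -50.1  -0.2]
w4 1 n 2037 lowest y [-49.9 -47.9] x of lowest [ 42.9 -50.2  -0.6]
w8 -1 n 2615 lowest y [-27.2   1. ] x of lowest [-21.8 -27.3  10.4]
w8 1 n 2599 lowest y [-26.4  -6.2] x of lowest [ 21.4 -26.4   6.2]
```

```bash
python3 -m jog '0 2 -2 0 0;0 3.75 -4.2 0 0;0 3.75 -4.2 -4 0;0 3.75 -4.2 -8 0;0 3.75 -4.2 -9.8 0;0 3.75 -4.2 -10 0;0 3.75 -4.2 -10 0;0 3.75 -4.2 -10 0;0 3.75 -4.2 -10 0'; python3 -m jog '3 0 0 0 0;6 0 0 0 0;6 0 0 0 0;6 0 0 4 0;6 0 0 8 0;8.54 -3 0 12 0;8.54 -6 0 12 0;8.54 -9 1 12 0;8.54 -12 2 10 6;8.54 -12 2 8 13;8.54 -12 2 8 20;8.54 -12 2 8 20'
python3 - <<'E'
from h import *
o=observe();print(o['ee_pos']);d=save('wrist','w9',s=1.2); tops(d,o,42,70,(300,700,-400,-200)); tops(d,o,14,30,(350,560,-420,-220)); 
P,ok=cloud(d,o);hsv=cv2.cvtColor(d["image"],cv2.COLOR_RGB2HSV)
for s,m in (('pad',cv2.inRange(hsv,(15,30,150),(35,150,255)).astype(bool)&ok&(P[...,2]>5)&(P[...,2]<13)&(P[...,0]>560)&(P[...,1]<-260)),('blade',cv2.inRange(hsv,(0,0,150),(180,60,255)).astype(bool)&ok&(P[...,2]<11)&(P[...,0]<500))):
    p=P[m][:,:2].astype(np.float32);print(s,len(p),cv2.minAreaRect(p))
E
```

```text
time: 11.92
ee_pos: [621.9, -334.8, 24.8]
ee_rot: [[0.997, 0.002, 0.079], [-0.079, -0.002, 0.997], [0.003, -1.0, -0.001]]
wrist_force: [0.4, -0.1, -1.2]
finger_gap: 0.201
time: 12.92
ee_pos: [500.0, -313.9, 102.0]
ee_rot: [[0.964, -0.001, -0.268], [0.268, 0.001, 0.964], [-0.001, -1.0, 0.001]]
wrist_force: [2.2, -0.8, -0.1]
finger_gap: 1.0
[ 499.97258641 -313.92872433  102.00871137]
c [ 495.5 -204. ] wh [ 8.  22.4] ang 89.8 medz 51.1 n 270
c [ 624.7 -333.2] wh [39.4 52.2] ang 65.9 medz 50.1 n 1928
c [ 430.7 -335. ] wh [89.7 19.4] ang 22.1 medz 19.6 n 2009
pad 3111 ((621.0723266601562, -333.7414245605469), (85.634765625, 85.02588653564453), 15.801466941833496)
blade 4045 ((387.45294189453125, -358.3070068359375), (229.54481506347656, 399.81439208984375), 0.9480316042900085)
```

View pics/w9.png

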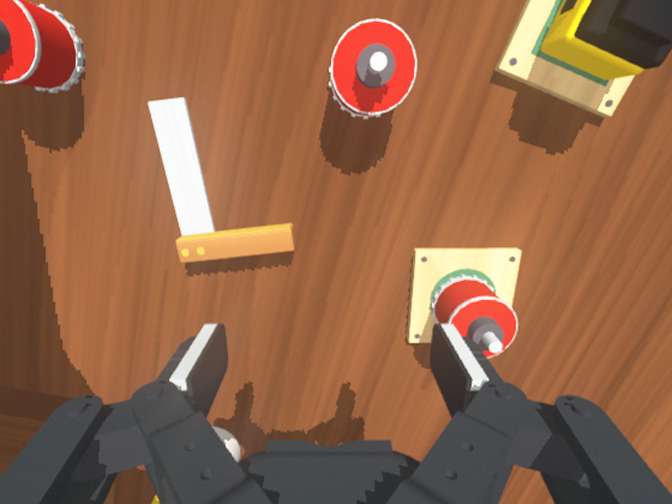

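```bash
python3 -m jog '8.54 -3 -1 0 -7;8.54 -6 -1.7 0 -14;8.54 -6 -1.7 0 -21;8.54 -6 -1.7 0 -28;8.54 -6 -1.7 0 -35;8.54 -6 -1.7 0 -42;8.54 -6 -1.7 0 -49;8.54 -6 -1.7 0 -56;8.54 -6 -1.7 0 -63;8.54 -6 -1.7 0 -70;8.54 -6 -1.7 0 -77;8.54 -6 -1.7 0 -83.5'
python3 -m jog '8.54 0 0 -4 0;8.54 0 0 -8 0;8.54 0 0 -11 0;8.54 0 0 -12.5 0;8.54 0 0 -13 0;8.54 0 0 -13 0;8.54 0 0 -13 0'
python3 - <<'E'
from h import *
o=observe();print(o['ee_pos']);d=save('wrist','w10',s=1.2); tops(d,o,14,30,(350,560,-420,-220))
E
```

```text
time: 13.97
ee_pos: [442.2, -332.6, 104.4]
ee_rot: [[0.365, 0.002, 0.931], [-0.931, -0.002, 0.365], [0.003, -1.0, 0.001]]
wrist_force: [0.0, -0.0, 0.2]
finger_gap: 0.998
time: 14.55
ee_pos: [442.4, -332.9, -25.6]
ee_rot: [[0.373, 0.002, 0.928], [-0.928, -0.002, 0.373], [0.003, -1.0, 0.001]]
wrist_force: [-0.1, -0.2, 0.9]
finger_gap: 0.998
[ 442.3687294  -332.91240347  -25.56095373]
c [ 430.6 -334.5] wh [90.4 18.9] ang 21.9 medz 19.5 n 5390
c [ 425.4 -292.7] wh [22.7  6.8] ang 25.1 medz 26.9 n 276
c [ 459.  -374.2] wh [23.   6.8] ang 5.3 medz 27.1 n 255
```

View pics/w10.png

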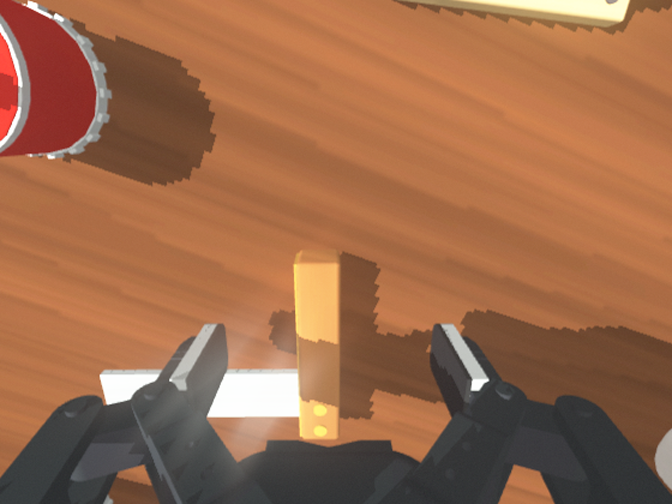

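```bash
python3 -m jog '8.54 0 0 -0.5 0;8.54 0 0 -0.5 0;4 0 0 -0.5 0;2.5 0 0 -0.5 0;0 0 0 -0.5 0;0 0 0 -0.5 0;0 0 0 -0.5 0;0 0 0 -0.5 0;0 0 0 -0.5 0;0 0 0 -0.5 0;0 0 0 -0.5 0;0 0 0 -0.5 0'; python3 -m jog '0 0 0 2 0;0 0 0 6 0;0 0 0 10 0;0 0 0 14 0;0 0 0 14 0;0 0 0 14 0'
python3 - <<'E'
from h import *
o=observe();print(o['ee_pos']);d=save('wrist','w11',s=1.2); tops(d,o,130,170,(350,560,-420,-220))
E
```

```text
time: 15.6
ee_pos: [441.3, -331.8, -31.9]
ee_rot: [[0.374, 0.0, 0.928], [-0.928, -0.0, 0.374], [0.001, -1.0, 0.0]]
wrist_force: [0.9, 0.7, 2.7]
finger_gap: 0.195
time: 16.1
ee_pos: [442.2, -333.0, 110.4]
ee_rot: [[0.374, 0.004, 0.928], [-0.927, -0.004, 0.374], [0.005, -1.0, 0.002]]
wrist_force: [-0.6, 0.3, -2.5]
finger_gap: 0.191
[ 442.22583109 -332.95090414  110.39428243]
c [ 434.1 -339.9] wh [89.9 43.5] ang 28.8 medz 161.8 n 6952
c [ 371.1 -269.2] wh [27.1 45.3] ang 22.8 medz 145.1 n 1949
```

View pics/w11.png

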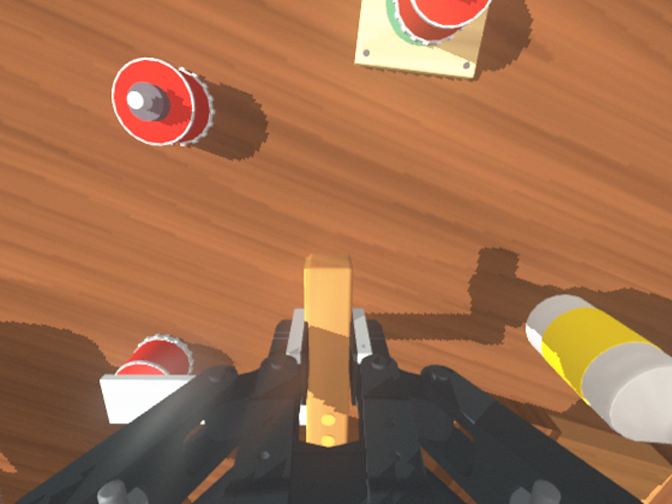

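```bash
python3 -m jog '0 1 3 0 -3;0 2.5 6.5 0 -6;0 4 10 0 -9;0 5.5 13.5 0 -12;0 7 17 0 -15;0 8.5 20.5 0 -18;0 10 24 0 -21;0 12 27 0 -24;0 14 30 0 -27;0 16 33.5 0 -30;0 17 37 0 -33;0 17 38 0 -34.4'; python3 -m jog '0 0 0 -3 0;0 0 0 -6 0;0 0 0 -8 0;0 0 0 -8 0;0 0 0 -8 0'
python3 - <<'E'
from h import *
o=observe();print(o['ee_pos']);d=save('wrist','w12',s=1.2);pads(d,o); 
P,ok=cloud(d,o);hsv=cv2.cvtColor(d["image"],cv2.COLOR_RGB2HSV)
m=cv2.inRange(hsv,(15,30,150),(35,150,255)).astype(bool)&ok&(P[...,2]>5)&(P[...,2]<13)&(P[...,0]>500)&(P[...,1]>-20)&(P[...,1]<220)
p=P[m][:,:2].astype(np.float32);print(len(p),cv2.minAreaRect(p))
tops(d,o,52,78,(450,700,-100,200))
E
```

```text
time: 17.15
ee_pos: [610.3, 53.0, 104.5]
ee_rot: [[-0.214, -0.005, 0.977], [-0.977, 0.002, -0.214], [-0.001, -1.0, -0.005]]
wrist_force: [-0.3, -0.2, -1.2]
finger_gap: 0.194
time: 17.57
ee_pos: [608.1, 48.7, 24.4]
ee_rot: [[-0.216, -0.007, 0.976], [-0.976, 0.001, -0.216], [0.001, -1.0, -0.007]]
wrist_force: [0.7, -0.1, -0.3]
finger_gap: 0.194
[608.11416137  48.69446692  24.3583592 ]
green c [594.3 156.4] wh [16.3 27.4] ang 79.3 z 8.2
19740 ((613.3956298828125, 98.68648529052734), (145.32806396484375, 115.27786254882812), 77.38197326660156)
c [631.2 -82.7] wh [38.  50.9] ang 85.9 medz 55.0 n 6917
c [599.5  47. ] wh [43.6 89. ] ang 84.2 medz 75.7 n 6505
c [586.5 140.9] wh [45.5 27.6] ang 77.0 medz 59.6 n 1952
```

View pics/w12.png

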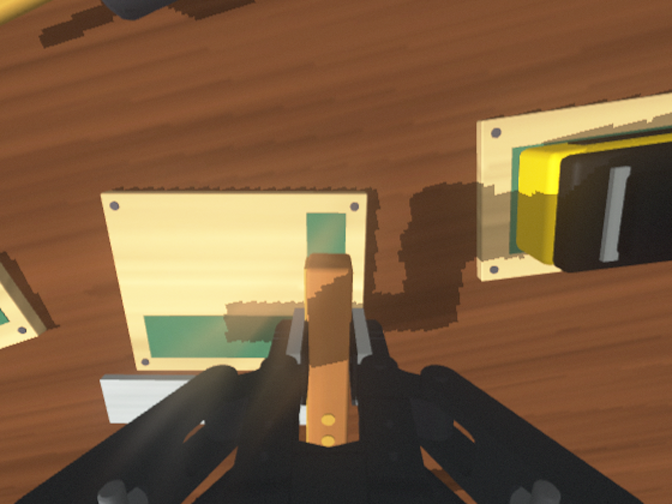

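```bash
python3 - <<'E'
from h import *
o=observe();d=dict(np.load('pics/w12.npz'));P,ok=cloud(d,o);hsv=cv2.cvtColor(d["image"],cv2.COLOR_RGB2HSV)
for v in (270,300,330,360): 
    r=P[int(v/1.2)]; print([ (int(u*1.2),r[u].round(1).tolist()) for u in range(250,298,4)][::3])
z=P[...,2];m=ok&(z>70)&(z<80)&(abs(P[...,0]-620)<45)&(abs(P[...,1]-48)<12)
m=m&(np.arange(560)[None]>250)&(np.arange(560)[None]<296)
p=P[m].astype(np.float32);print(len(p),cv2.minAreaRect(p[:,:2]),np.median(p[:,2]))
m=ok&(z>50)&(z<68)&(P[...,1]>90)&(P[...,1]<200)&(P[...,0]<620);p=P[m].astype(np.float32);i=p[:,1].argmax();print('blade far',p[i],cv2.boxPoints(cv2.minAreaRect(p[:,:2])))
E
```

```text
[(300, [620.2, 61.2, 9.3]), (314, [644.0, 44.5, 77.0]), (328, [643.2, 39.0, 77.9]), (343, [642.0, 33.7, 78.0])]
[(300, [601.5, 65.7, 9.7]), (314, [632.2, 47.2, 78.1]), (328, [631.0, 41.7, 78.1]), (343, [629.3, 36.3, 77.1])]
[(300, [623.3, 54.8, 82.9]), (314, [619.6, 50.1, 78.6]), (328, [618.8, 44.4, 79.4]), (343, [616.6, 39.0, 77.7])]
[(300, [620.6, 54.3, 98.5]), (314, [605.9, 53.3, 78.7]), (328, [604.4, 47.6, 78.4]), (343, [603.2, 41.8, 78.4])]Traceback (most recent call last):
  File "<stdin>", line 7, in <module>
cv2.error: OpenCV(4.12.0) /io/opencv/modules/imgproc/src/convhull.cpp:143: error: (-215:Assertion failed) total >= 0 && (depth == CV_32F || depth == CV_32S) in function 'convexHull'
```

```bash
python3 - <<'E'
from h import *
o=observe();d=dict(np.load('pics/w12.npz'));P,ok=cloud(d,o);Q=(P-o['ee_pos'])@o['ee_rot']
print(d['camera_matrix'])
q=Q[ok&(Q[...,1]<-50)&(Q[...,1]>-58)&(abs(Q[...,0])<14)&(Q[...,2]>-20)&(Q[...,2]<60)]
for a in (-15,0,16,26,32,35):
    k=q[(q[:,2]>a-1.5)&(q[:,2]<a+1.5)]; 
    if len(k): print(a,len(k),np.percentile(k[:,0],[1,50,99]).round(1))
print('end',np.percentile(q[:,2],[99,99.8]))
b=Q[ok&(Q[...,1]<-30)&(Q[...,1]>-42)&(Q[...,0]<-60)]
print('blade',len(b),b.min(0),b.max(0),np.median(b,0))
E
```

```text
[[298.33612516   0.         273.73223133]
 [  0.         298.33612516 211.00600206]
 [  0.           0.           1.        ]]
-15 171 [-6.5  2.1 10.2]
0 201 [-6.5  1.6 10.1]
16 207 [-6.5  2.5 10.6]
26 211 [-6.7  2.1 10.4]
32 245 [-6.9  2.1 10.3]
35 100 [-6.1  2.5  9.8]
end [34.30563158 34.80921576]
blade 1959 [-108.13016116  -37.28620812  -54.88239441] [-60.86503435 -30.35789124 -27.24735106] [-92.81349224 -35.06293796 -35.23265171]
```

```bash
python3 -m jog '0 0.45 0.05 -2 0;0 0.45 0.05 -4 0;0 0.45 0.05 -4.7 0;0 0.45 0.05 -4.8 0;0 0.45 0.05 -4.8 0;0 0.45 0.05 -4.8 0;0 0.45 0.05 -4.8 0'; python3 -c "
from h import *
o=observe();d=save('wrist','w13');P,ok=cloud(d,o);Q=(P-o['ee_pos'])@o['ee_rot']
q=P[ok&(Q[...,1]<-50)&(Q[...,1]>-58)&(abs(Q[...,0])<14)&(Q[...,2]>-20)&(Q[...,2]<60)];print(np.median(q,0),o['ee_pos'],o['wrist_force'])"
```

```text
time: 18.2
ee_pos: [616.8, 48.8, -18.5]
ee_rot: [[-0.216, 0.003, 0.976], [-0.976, -0.0, -0.216], [-0.0, -1.0, 0.003]]
wrist_force: [0.8, 0.6, -1.5]
finger_gap: 0.192
[626.46821636  45.13824373  32.97102795] [616.81054284  48.81652278 -18.52753748] [ 0.75593887  0.6324049  -1.53689866]
```

```bash
python3 -m jog '0 -0.4 0 0 0;0 -0.4 0 -0.2 0;0 -0.4 0 -0.4 0;0 -0.4 0 -0.4 0;0 -0.4 0 -0.4 0;0 -0.4 0 -0.4 0;0 -0.4 0 -0.4 0;0 -0.4 0 -0.4 0'; python3 -c "
from h import *
o=observe();d=save('wrist','w14');P,ok=cloud(d,o);Q=(P-o['ee_pos'])@o['ee_rot']
q=P[ok&(Q[...,1]<-50)&(Q[...,1]>-58)&(abs(Q[...,0])<14)&(Q[...,2]>-20)&(Q[...,2]<60)];print(np.median(q,0),o['ee_pos'],o['wrist_force'])"
```

```text
time: 18.92
ee_pos: [611.6, 49.0, -23.9]
ee_rot: [[-0.216, 0.0, 0.976], [-0.976, 0.0, -0.216], [-0.0, -1.0, 0.0]]
wrist_force: [-2.0, -0.0, 4.5]
finger_gap: 0.195
[621.56004054  45.28273956  27.57715226] [611.63846054  48.95222148 -23.91276972] [-1.97178181 -0.03167535  4.49400463]
```

```bash
python3 -m jog '0 0.1 0 0 0;0 0.1 0 0 0;0 0.1 0 0 0;2.5 0.1 0 0 0;4 0.1 0 0 0;6 0.1 0 0 0;6 0.1 0 0 0;6 0.1 0 3 0;8.54 0.1 0 7 0;8.54 0.1 0 11 0;8.54 0.1 0 15 0;8.54 0.1 0 17 0'; python3 -m jog '8.54 -3 0 0 7;8.54 -6 0 0 14;8.54 -8 0 0 21;8.54 -9 0 0 28;8.54 -9 0 0 35;8.54 -9 0 0 42;8.54 -9 0 0 49;8.54 -9 0 0 56;8.54 -9 0 0 63;8.54 -9 0 0 70;8.54 -9 0 0 77;8.54 -9 0 0 84'; python3 -m jog '8.54 0 0 0 7;8.54 0 0 0 13;8.54 0 0 0 13;8.54 0 0 0 13'
python3 - <<'E'
from h import *
o=observe();print(o['ee_pos']);d=save('wrist','w15',s=1.2);pads(d,o,60); tops(d,o,20,40,(560,680,-40,250)); tops(d,o,28,50,(350,560,-60,250))
P,ok=cloud(d,o);hsv=cv2.cvtColor(d["image"],cv2.COLOR_RGB2HSV)
m=cv2.inRange(hsv,(15,30,150),(35,150,255)).astype(bool)&ok&(P[...,2]>5)&(P[...,2]<13)&(P[...,0]>500)&(P[...,1]>-20)&(P[...,1]<220)
p=P[m][:,:2].astype(np.float32);print(len(p),cv2.minAreaRect(p))
E
```

```text
time: 19.97
ee_pos: [615.2, 48.7, 151.7]
ee_rot: [[-0.216, 0.008, 0.976], [-0.976, -0.001, -0.216], [-0.001, -1.0, 0.008]]
wrist_force: [0.8, -0.5, 0.3]
finger_gap: 1.002
time: 20.97
ee_pos: [522.4, 48.9, 145.6]
ee_rot: [[0.95, -0.0, 0.311], [-0.311, 0.0, 0.95], [-0.0, -1.0, 0.0]]
wrist_force: [0.5, 0.0, -0.7]
finger_gap: 1.004
time: 21.3
ee_pos: [522.4, 48.9, 145.7]
ee_rot: [[0.995, -0.0, 0.098], [-0.098, 0.0, 0.995], [-0.0, -1.0, 0.0]]
wrist_force: [-1.4, 0.3, 0.1]
finger_gap: 1.001
[522.42712801  48.94674839 145.65097381]
green c [ 600.9 -102.6] wh [91.1 13.9] ang 77.3 z 8.7
c [602.4  49.2] wh [19.1 89.7] ang 76.9 medz 27.7 n 1629
c [428.   98.9] wh [181.   23.6] ang 84.9 medz 39.7 n 5208
11315 ((613.4430541992188, 98.10487365722656), (144.71334838867188, 115.44670104980469), 77.41637420654297)
```

View pics/w15.png

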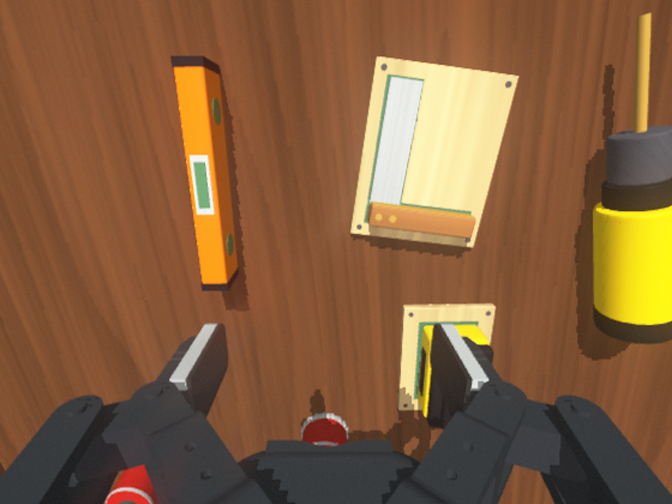

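```bash
python3 -m jog '8.54 -3 2 0 0.5;8.54 -6 4 0 0.5;8.54 -9.4 5 -2 0.5;8.54 -9.4 5 -6 0.5;8.54 -9.4 5 -10 0.5;8.54 -9.4 5 -14 0.5;8.54 -9.4 5 -16.8 0.5;8.54 -9.4 5 -16.8 0.5;8.54 -9.4 5 -16.8 0.5;4 -9.4 5 -16.8 0.5;0 -9.4 5 -16.8 0.5;0 -9.4 5 -16.8 0.5'; python3 -m jog '0 0 0 0 0;0 0 0 0 0;0 0 0 0 0;0 0 0 0 0'; python3 -m jog '0 0 0 4 0;0 0 0 8 0;0 0 0 12 0;0 0 0 12 0;0 0 0 12 0'
python3 - <<'E'
from h import *
o=observe();d=save('wrist','w16',s=1.2);P,ok=cloud(d,o);Q=(P-o['ee_pos'])@o['ee_rot']
print(np.percentile(P[150:260,262:275,2],[10,50,90]))
E
```

```text
time: 22.35
ee_pos: [430.7, 98.9, -20.0]
ee_rot: [[0.996, 0.005, 0.087], [-0.087, -0.0, 0.996], [0.005, -1.0, 0.0]]
wrist_force: [0.5, -0.1, -0.3]
finger_gap: 0.599
time: 22.68
ee_pos: [429.6, 98.9, -21.1]
ee_rot: [[0.996, 0.002, 0.086], [-0.086, -0.0, 0.996], [0.002, -1.0, 0.0]]
wrist_force: [-0.7, 0.5, 7.5]
finger_gap: 0.246
time: 23.1
ee_pos: [430.3, 98.9, 100.0]
ee_rot: [[0.996, 0.006, 0.086], [-0.086, -0.0, 0.996], [0.006, -1.0, 0.0]]
wrist_force: [0.5, 0.5, -1.3]
finger_gap: 0.247
[160.09518374 160.88500821 161.69981028]
```

View pics/w16.png

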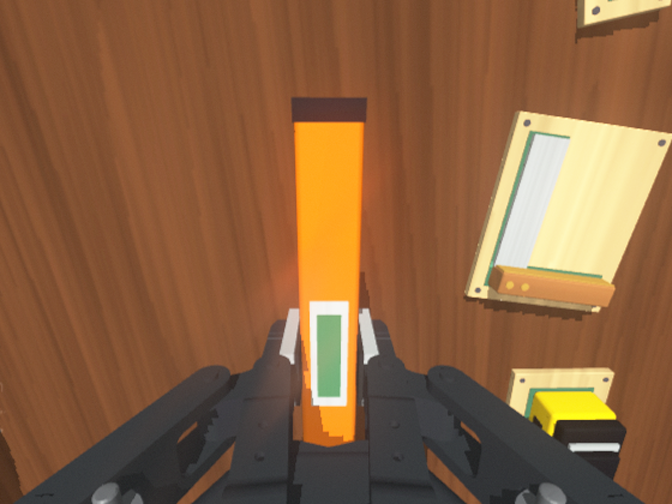

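```bash
python3 -m jog '0 2 3 0 1;0 4 6 0 2;0 6 9 0 3;0 8 12 0 4;0 10 15 0 5;0 13 17.5 0 6;0 16 20 0 8;0 18 22 0 10;0 19.6 23.8 -2 12;0 19.6 23.8 -5 12.1;0 19.6 23.8 -7 12.1;0 19.6 23.8 -7 12.1'; python3 -m jog '0 0 0 0 0;0 0 0 0 0;0 0 0 0 0'
cat > lv.py <<'E'
from h import *
o=observe();d=save('wrist','w17');P,ok=cloud(d,o);Q=(P-o['ee_pos'])@o['ee_rot'];hsv=cv2.cvtColor(d["image"],cv2.COLOR_RGB2HSV)
print(o['ee_pos'])
m=cv2.inRange(hsv,(15,30,150),(35,150,255)).astype(bool)&ok&(P[...,2]>5)&(P[...,2]<13)&(P[...,0]>560)&(P[...,1]>200)
p=P[m][:,:2].astype(np.float32);print('pad',len(p),cv2.minAreaRect(p))
t=Q[ok&(Q[...,1]<-57)&(Q[...,1]>-66)&(abs(Q[...,0])<15)&(Q[...,2]>20)&(Q[...,2]<100)]
for a in (25,40,60,80,86):
    k=t[abs(t[:,2]-a)<2]; print(a,len(k),np.percentile(k[:,0],[1,99]).round(1),np.median(k[:,1]).round(1)) if len(k) else 0
print('end',np.percentile(t[:,2],99.8))
E
python3 lv.py
```

```text
time: 24.15
ee_pos: [617.9, 334.8, 17.3]
ee_rot: [[0.992, -0.016, -0.125], [0.125, -0.006, 0.992], [-0.017, -1.0, -0.004]]
wrist_force: [-2.1, -1.2, -3.8]
finger_gap: 0.249
time: 24.4
ee_pos: [625.5, 337.1, 29.4]
ee_rot: [[0.992, 0.002, -0.124], [0.124, 0.001, 0.992], [0.002, -1.0, 0.001]]
wrist_force: [0.1, -0.1, -1.6]
finger_gap: 0.246
[625.54713647 337.10886973  29.43443602]
pad 5144 ((676.3929443359375, 342.096923828125), (156.78480529785156, 204.23590087890625), 6.8004469871521)
25 440 [-10.9  10.3] -60.7
40 472 [-10.9  10.3] -60.7
60 560 [-11.2  10.6] -60.6
80 634 [-10.9  10.4] -60.6
86 740 [-11.3  10.7] -61.2
end 90.61884788686922
```

```bash
sed -i 's/P\[...,0\]>560)/P[...,0]>560)\&(P[...,0]<675)\&(P[...,1]<460)/' lv.py; python3 lv.py | head -2
```

```text
[625.75754851 337.17704465  29.84380277]
pad 5048 ((625.8934326171875, 335.764892578125), (55.111019134521484, 204.31703186035156), 6.896470069885254)
```

```bash
python3 -m jog '0 0.05 -0.2 -2 0;0 0.05 -0.2 -3.5 0;0 0.05 -0.2 -4 0;0 0.05 -0.2 -4.2 0;0 0.05 -0.2 -4.2 0;0 0.05 -0.2 -4.2 0;0 0.05 -0.2 -4.2 0'; python3 -m jog '2.5 0 0 0 0;4 0 0 0 0;5 0 0 0 0;5 0 0 0 0;5 0 0 4 0;5 0 0 8 0;8.54 -2 0 12 0;8.54 -5 0 16 0;8.54 -8 -4 16 0;8.54 -10 -8 16 0;8.54 -10 -10 16 0;8.54 -10 -10 16 0'; python3 lv.py | head -2; python3 - <<'E'
from h import *
o=observe();d=save('wrist','w18',s=1.2);tops(d,o,40,54,(550,680,200,460));
E
```

```text
time: 25.08
ee_pos: [625.1, 334.9, -13.2]
ee_rot: [[0.992, -0.0, -0.124], [0.124, -0.0, 0.992], [-0.0, -1.0, -0.0]]
wrist_force: [-2.4, -1.7, 6.3]
finger_gap: 0.244
time: 26.08
ee_pos: [523.2, 231.2, 145.7]
ee_rot: [[0.993, -0.001, -0.122], [0.122, -0.002, 0.993], [-0.001, -1.0, -0.002]]
wrist_force: [-0.5, -0.8, -1.5]
finger_gap: 1.0
[523.17950337 231.2092848  145.68607263]
pad 3137 ((607.1024780273438, 323.1656494140625), (27.735092163085938, 185.83319091796875), 10.830001831054688)
c [625.6 326.9] wh [ 23.3 165.7] ang 7.1 medz 47.7 n 5533Traceback (most recent call last):
  File "lv.py", line 9, in <module>
    print('end',np.percentile(t[:,2],99.8))
                ~~~~~~~~~~~~~^^^^^^^^^^^^^
    return _quantile_unchecked(
        a, q, axis, out, overwrite_input, method, keepdims, weights)
    return _ureduce(a,
                    func=_quantile_ureduce_func,
    ...<5 lines>...
                    overwrite_input=overwrite_input,
                    method=method)
    r = func(a, **kwargs)
    result = _quantile(arr,
                       quantiles=q,
    ...<2 lines>...
                       out=out,
                       weights=wgt)
    slices_having_nans = np.isnan(arr[-1, ...])
                                  ~~~^^^^^^^^^
IndexError: index -1 is out of bounds for axis 0 with size 0
```

View pics/w18.png

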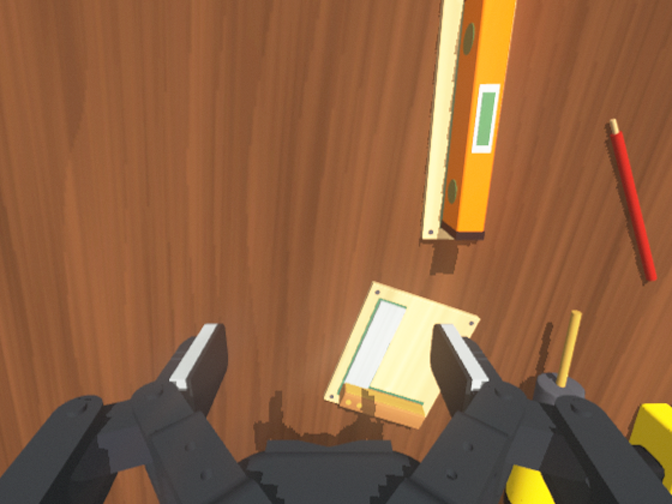

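```bash
python3 -m jog '8.54 0 -4 3 0;8.54 0 -8 3 0;8.54 0 -12 3 0;8.54 0 -16 3 0;8.54 0 -20 3 0;8.54 1 -24 3 0;8.54 2 -28 3 0;8.54 3 -32 3 0;8.54 4 -36 3 0;8.54 5 -40 3 0;8.54 6 -43 3 0;8.54 7 -46 3 0';python3 -m jog '8.54 1 -4 0 0;8.54 2 -8 0 0;8.54 3 -12 0 0;8.54 3 -14 0 0;8.54 3 -14 0 0;8.54 3 -14 0 0;8.54 3 -14 0 0'
cat > fin.py <<'E'
from h import *
o=observe();print(o['ee_pos']);d=save('wrist','w19',s=1.2);tops(d,o,45,54,(560,680,-400,-20),40);tops(d,o,54,80,(560,680,-400,-20),40)
P,ok=cloud(d,o);hsv=cv2.cvtColor(d["image"],cv2.COLOR_RGB2HSV)
for s,a,b in (('saw',-420,-260),('bat',-200,-20)):
    m=cv2.inRange(hsv,(15,30,150),(35,150,255)).astype(bool)&ok&(P[...,2]>5)&(P[...,2]<13)&(P[...,0]>560)&(P[...,0]<700)&(P[...,1]>a)&(P[...,1]<b)
    print(s,m.sum(),cv2.minAreaRect(P[m][:,:2].astype(np.float32)))
d=save('top','top1',crop=(80,60,400,280),s=2.5); tops(d,None,28,80,(560,700,-400,500),40)
E
python3 fin.py
```

```text
time: 27.18
ee_pos: [596.4, -226.8, 175.5]
ee_rot: [[0.992, 0.0, -0.124], [0.124, 0.0, 0.992], [0.0, -1.0, 0.0]]
wrist_force: [0.4, 0.4, 0.7]
finger_gap: 0.995
time: 27.77
ee_pos: [625.7, -363.8, 175.2]
ee_rot: [[0.992, -0.0, -0.125], [0.125, 0.001, 0.992], [-0.0, -1.0, 0.001]]
wrist_force: [0.2, 0.6, -0.2]
finger_gap: 0.998
[ 625.69654137 -363.79927436  175.1643248 ]
c [ 622.1 -338.1] wh [50.3 50.7] ang 5.9 medz 49.7 n 1559
c [ 622.  -338.2] wh [20.8 21.7] ang 7.7 medz 60.0 n 399
saw 3044 ((620.9755859375, -334.26409912109375), (85.08818817138672, 84.9317398071289), 15.605822563171387)
bat 0 ((0.0, 0.0), (0.0, 0.0), 0.0)
c [ 629.9 -102.6] wh [88.6 55.8] ang 87.5 medz 55.5 n 527
c [627.7 338.6] wh [ 25.1 182. ] ang 7.0 medz 47.7 n 506
```

```bash
python3 -m jog '8.54 -0.36 2.57 -4 0;8.54 -0.36 2.57 -8 0;8.54 -0.36 2.57 -12 0;8.54 -0.36 2.57 -16 0;8.54 -0.36 2.57 -18.6 0;8.54 -0.36 2.57 -18.6 0;8.54 -0.36 2.57 -18.6 0;8.54 -0.36 2.57 -18.6 0'; python3 -m jog '4 0 0 0 0;0 0 0 0 0;0 0 0 0 0;0 0 0 0 0;0 0 0 0 0;0 0 0 0 0;0 0 0 0.3 0;0 -0.1 0.2 0.5 0;0 -0.1 0.4 0.5 0;0 -0.1 0.4 0.5 0;0 -0.1 0.4 0.5 0;0 -0.1 0.4 0.5 0'
python3 - <<'E'
from h import *
o=observe();d=save('wrist','w20');print(o['ee_pos'],o['wrist_force']);tops(d,o,48,57,(580,670,-400,-300),40)
P,ok=cloud(d,o);hsv=cv2.cvtColor(d["image"],cv2.COLOR_RGB2HSV)
m=ok&(cv2.inRange(hsv,(0,180,60),(6,255,255))>0)&(P[...,0]>570)&(P[...,1]>-400)&(P[...,1]<-290)&(P[...,2]>46);p=P[m];print(p.min(0),p.max(0),np.median(p[:,2]))
m=cv2.inRange(hsv,(15,30,150),(35,150,255)).astype(bool)&ok&(P[...,2]>5)&(P[...,2]<13)&(P[...,0]>560)&(P[...,0]<700)&(P[...,1]<-260)&(P[...,1]>-420)
print(m.sum(),cv2.minAreaRect(P[m][:,:2].astype(np.float32)))
E
```

```text
time: 28.53
ee_pos: [623.3, -339.9, -7.3]
ee_rot: [[0.992, 0.003, -0.125], [0.125, -0.003, 0.992], [0.003, -1.0, -0.003]]
wrist_force: [0.0, 0.3, 0.8]
finger_gap: 1.0
time: 29.53
ee_pos: [620.1, -335.1, -5.7]
ee_rot: [[0.992, -0.001, -0.124], [0.124, 0.0, 0.992], [-0.001, -1.0, 0.001]]
wrist_force: [-0.7, -0.7, -0.8]
finger_gap: 0.562
[ 620.1173513  -335.06034026   -5.70222541] [-0.70460338 -0.69777338 -0.80245406]
c [ 618.4 -332.7] wh [52.5 59.7] ang 58.4 medz 51.5 n 6876
[ 595.26740777 -356.40653686   49.58979523] [ 643.9508375  -308.18297423   53.49874574] 51.470067807743874
7511 ((621.0186767578125, -332.8585205078125), (85.0790786743164, 83.87406158447266), 15.914702415466309)
```

```bash
python3 -m jog '0 0.1 -0.05 0 0;0 0.1 -0.05 -0.2 0;0 0.1 -0.05 -0.3 0;0 0.1 -0.05 -0.3 0;0 0.1 -0.05 -0.3 0;5.5 0.1 -0.05 -0.3 0;7 0.1 -0.05 -0.3 0;8.54 0.1 -0.05 -0.3 0;8.54 0.1 -0.05 -0.3 0;8.54 0.1 -0.05 4 0;8.54 0.1 -0.05 8 0;8.54 0.1 -0.05 12 0'; python3 -m jog '8.54 0 -2 4 0;8.54 0 -3 7 0;8.54 0 -3 7 0;8.54 0 -3 7 0;8.54 0 -3 7 0'; python3 fin.py
```

```text
time: 30.58
ee_pos: [620.9, -335.4, 115.4]
ee_rot: [[0.992, -0.001, -0.124], [0.124, 0.001, 0.992], [-0.001, -1.0, 0.001]]
wrist_force: [0.6, -0.7, 1.1]
finger_gap: 1.003
time: 31.0
ee_pos: [621.0, -365.4, 183.7]
ee_rot: [[0.992, -0.001, -0.124], [0.124, 0.001, 0.992], [-0.001, -1.0, 0.001]]
wrist_force: [-0.5, 1.4, -0.8]
finger_gap: 1.002
[ 620.98670833 -365.44994406  183.71661062]
c [ 621.1 -334.2] wh [50.6 50.6] ang 28.2 medz 49.7 n 1506
c [ 621.2 -334.1] wh [20.3 21.3] ang 7.1 medz 60.0 n 380
saw 3112 ((621.072265625, -334.16583251953125), (84.88613891601562, 84.71810913085938), 15.673593521118164)
bat 5 ((664.8582763671875, -173.40679931640625), (4.127625942230225, 0.28451022505760193), 10.339762687683105)
c [ 630.  -102.7] wh [87.7 56.3] ang 88.4 medz 56.1 n 531
c [627.  339.1] wh [ 24.6 181.5] ang 7.1 medz 47.8 n 501
c [607.7  53.2] wh [17.8 84.2] ang 77.3 medz 30.1 n 90
```

```bash
python3 -m jog '8.54 0.5 4 0 -3;8.54 1 8 0 -6;8.54 1 12 0 -9;8.54 1 16 0 -12;8.54 1 20 0 -12;8.54 1 20 0 -12;8.54 1 20 0 -12;8.54 1 20 0 -12'; sed -i 's/bat.,-200,-20/bat",-200,-20/;s/("bat"/("bat"/' fin.py; python3 - <<'E'
from h import *
o=observe();print(o['ee_pos']);d=save('wrist','w21')
P,ok=cloud(d,o);hsv=cv2.cvtColor(d["image"],cv2.COLOR_RGB2HSV)
B=ok&(P[...,0]>570)&(P[...,0]<690)&(P[...,1]>-180)&(P[...,1]<-30)
def r(s,m): p=P[m][:,:2].astype(np.float32); print(s,len(p),cv2.minAreaRect(p) if len(p) else '')
r('pad',B&(cv2.inRange(hsv,(15,30,150),(35,150,255))>0)&(P[...,2]>5)&(P[...,2]<13))
r('green',B&(cv2.inRange(hsv,(55,40,50),(95,255,220))>0)&(P[...,2]>5)&(P[...,2]<13))
r('rail',B&(P[...,2]>59)&(P[...,2]<66)); r('body',B&(P[...,2]>47)&(P[...,2]<56)); r('low',B&(P[...,2]>14)&(P[...,2]<66))
E
```

```text
time: 31.77
ee_pos: [630.9, -165.6, 183.5]
ee_rot: [[0.996, -0.002, 0.084], [-0.084, 0.0, 0.996], [-0.002, -1.0, 0.0]]
wrist_force: [0.6, 0.7, 0.0]
finger_gap: 1.002
[ 630.90011474 -165.6330467   183.4566626 ]
pad 4133 ((627.7724609375, -107.22966766357422), (124.54727935791016, 90.1771469116211), 85.39543914794922)
green 0 
rail 2161 ((628.2750244140625, -113.88231658935547), (59.862892150878906, 34.03849792480469), 85.20093536376953)
body 2307 ((628.8270874023438, -107.33071899414062), (85.16081237792969, 52.141761779785156), 85.16909790039062)
low 4639 ((628.8831787109375, -106.43355560302734), (86.9703598022461, 56.94081497192383), 85.06015014648438)
```

```bash
python3 - <<'E'
from h import *
a=dict(np.load('pics/top0.npz'))
d=save('top','top2')
for n,b in (('drill',(690,960,-150,150)),('glue',(400,520,-640,-520)),('saws',(250,560,-300,-150))):
    for x in (a,d): print(n);tops(x,None,25,170,b,60)
tops(d,None,28,80,(560,690,180,460),40)
o=observe();print(o['wrist_force'],o['time']); workorder.sign_off()
E
```

```text
drill
c [851.5  52. ] wh [199.9 215. ] ang 7.9 medz 53.7 n 1937
drill
c [852.4  51.4] wh [199.1 215.9] ang 7.0 medz 53.7 n 1929
glue
c [ 446.8 -552.5] wh [57.3 59.2] ang 87.2 medz 109.6 n 487
glue
c [ 446.9 -552.4] wh [59.2 58. ] ang 18.3 medz 109.1 n 481
saws
c [ 496.8 -189. ] wh [49.  49.3] ang 88.1 medz 43.1 n 220
c [ 277.8 -232.9] wh [48.2 49.9] ang 87.5 medz 43.3 n 235
saws
c [ 496.3 -190.2] wh [49.3 50. ] ang 64.0 medz 43.1 n 221
c [ 277.3 -233.2] wh [49.7 48.4] ang 43.4 medz 43.2 n 235
c [626.6 338.4] wh [ 25.1 181.1] ang 7.5 medz 47.8 n 507
[-0.47962052 -0.34967829  0.35446353] 31.8667
the job is handed in; nothing more can be done
```

All four tools are on their pads, and I handed the job in at about 32 s with the gripper clear of everything.

Last camera checks, as offset from each pad:

| Tool | Position error | Angle error |
|---|---|---|
| Battery | about 1 mm | 0.3° |
| Hole saw | under 0.5 mm | round, does not matter |
| Try square (blade on the blade silhouette) | about 0.3 mm | about 0.5° |
| Level | about 0.3 mm across, 1–2 mm along | about 0.2° |

The level's lengthwise offset is the least certain figure, because part of it was out of the wrist camera's view. In the top camera the drill, the glue bottle and the other two hole saws read within about 1 mm of where they started. The drill's fitted angle read 0.9° different, which I take as measurement noise.

Three things went wrong or disagreed on the way:
- **Finger tips:** they stand about 35 mm higher than the reported TCP. The first battery and hole saw grasps therefore closed on the rail and the hub, and I corrected for it from the square onwards.
- **Hole saw:** the first grasp did not close far enough and missed, without moving it. The first placing was 4 mm off, so I gripped it again and re-centred it.
- **Cameras:** the top and wrist cameras differed by roughly 1–5 mm. I used the wrist camera for placing.

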